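# Uncap the laser objective and stand it on the inspection stage

### The arm

A 6-joint arm with a two-finger parallel gripper is mounted at the origin on the work surface. World frame = base frame: x ahead of the robot, y to its left, z up, the work surface at z = 0. Lengths are in m, angles in degrees, forces in N, time in s.
With the tool pointing down it reaches from about 0.375 to 0.975 m from the base axis. Payload 3.8 kg.
Tool frame: the origin (TCP) lies between the finger pads; the fingertips stand 14 mm ahead of it and the grasp point (between the pads) lies 5 mm behind it; z points along the fingers, y is the line along which they close (so a half turn about z gives the same grasp; the last joint's range is limited). The gripper opens to 88 mm and grips with 3 to 60 N. Pads are 18 mm wide; open, the fingers measure 123 mm over their backs; the gripper's body (75 mm by 187 mm) begins 45 mm behind the grasp point.
Start: joints at [-67.374, 15.12, 91.902, -0, 72.978, -2.114], TCP at [0.282, -0.613, 0.253] pointing down, gripper open.
Joint ranges: [-150.88, 150.88], [-54.13, 125.18], [17.81, 147.31], [-75.09, 255.09], [0, 152.58], [-146.25, 146.25]. Speed limits (degrees/s): [147.25, 147.25, 180, 180, 180, 180].

### API

Orientations are given as [roll, pitch, yaw] about the fixed x, y, z axes, in that order (R = Rz(yaw) Ry(pitch) Rx(roll)).
In Python, from workcell import * gives the robot as it stands.
- The arm moves only by the tool servo_tool, never from a script. Its argument "deltas" is one flat list of numbers, 7 for each row, row after row: the shift along the tool's x, y, z as a fraction of full scale, then the turn, a rotation vector about the tool's x, y, z as a fraction of full scale, then the opening, from 0 (shut) to 1 (fully open). In form: [x, y, z, rx, ry, rz, gripper, x, y, z, rx, ry, rz, gripper, ...]. A call has 1 to 5 rows; each row shifts and turns the commanded pose from where the row before left it, along the tool's axes as they then stand; what a row does not reach is not made up. Full scale, the value 1, is 0.02 m for a shift and 0.12 rad for a turn. A row lasts 1/12 s, in which the tool goes at most 41.7 mm and 7.16 degrees, less where a joint would pass 70% of its speed; a pose out of reach is approached as far as the arm can. A call with a number of a shift or a turn outside -1 to 1 is refused whole. A call with a gripper value outside its range is refused whole. The fingers move at their own pace and stop on an object; "squeeze" is the grip in N (left out, the last holds). Time passes only in rows, so rows that do not move let the fingers close. It gives the time, the measured TCP pose, the force, the opening and the grip force at its end, in the units of the state.
- get_state(): the state, without advancing time (a new reading comes with each control period).
- read_camera(name): name is "scene" or "side" or "wrist"; returns the picture (420x560x3 uint8, red, green, blue); there is no depth.
- camera_info(name): a dict with "K" (3x3 intrinsics, pixels), "dist_coeffs" ([k1, k2, p1, p2, k3] as OpenCV has them; the pictures are not rectified), "cam_to_world" (4x4, takes a point from camera to world coordinates); the wrist camera has in their place "mount" (4x4, takes a point from camera to tool coordinates, whose origin is the TCP and whose axes are the flange's). Camera axes: x right, y up, looking along -z (the intrinsics and any distortion apply to the point x, -y, -z); pixel columns grow to the right and rows downward; lengths in m; the calibration is good to about 2 mm. A picture is of the moment at which its call begins: read the wrist's pose just before it. camera_info takes no time and is no camera call.
- job_done(): hands the job in; it is judged then, once.
The state is a dict: "clock": time; "joint_positions": joint angles; "joint_velocities": joint speeds; "effort": joint torques, N m; "tool_pos": TCP position; "orientation": TCP orientation; "contact_force": force on the tool from outside, world axes, zero at the start; "wrist_torque": the same for the moment, N m; "gripper_width": finger opening in m; "grip_force": force on a finger pad.
Only numpy, scipy, OpenCV 4.12 (cv2) and the standard library are available. Lean on these libraries where they do the work, as an engineer would, in place of code of your own. Each camera call takes 0.05 s, during which the arm holds its last target. There are 200 camera calls.

### The job

Take the orange dust cap off the tall black laser objective and lay it rim down in the blue tray. Then stand the uncovered objective, lens up, on the inspection stage with its whole foot inside the yellow ring. Keep the objective upright, set both things down gently without dropping them, and leave everything else on the bench where it is.

Things in the scene. Friction and masses are not known exactly. Their poses are not given: they have to be found in the camera images.
- objective: Tall black lens barrel with silver bands, loose, about 0.45 kg, 105 mm tall. Origin at the centre of its underside, z up to the lens. Silver foot of 60 mm diameter from z = 0 to 14 mm; straight barrel of 50 mm diameter from 14 to 105 mm; flat top with a blue lens. Starts upright on the bench (z = 0) wearing the orange cap. Grip the bare barrel across its sides.
- cap: Orange dust cap, loose, about 60 g, slack on top of the tall objective: lifts straight up. Outer diameter 62 mm, inner 55 mm, skirt 22 mm deep, crown 5 mm thick, round knob of 26 mm diameter on it. Origin at the centre of the open rim, z up: inner ceiling at z = 22 mm, crown top at 27, knob top at 52 mm. Seated, its origin is 83 mm above the objective's origin.
- tray: Blue open tray fixed to the bench, 150 x 150 mm outside, 22 mm high, walls and floor 5 mm thick. Origin at the centre of its underside, z up, x and y along its sides; its inner floor is at z = 5 mm. Empty at the start.
- stage_mark (a point): Centre of the yellow ring on the flat top of the inspection stage (dark steel plate 140 x 140 mm on a grey base 150 x 150 mm, fixed; a micrometer knob sticks out of its +x side below the top). On the top surface, 40 mm above the bench, z up. The printed flat ring is 100 mm inside, 112 mm outside diameter.
- short_objective: Bystander, loose: short silver lens barrel with grey top, 60 mm diameter, 82 mm tall, standing on the bench. Origin at the centre of its underside.
- insert: Bystander, loose: stepped steel mould insert, 90 x 70 mm and 40 mm high, 0.9 kg, lying on the bench. Origin at the centre of its underside, x along the 90 mm.
- wrench: Bystander, loose: steel wrench, 150 mm long, lying flat on the bench. Origin near the middle of its underside, x along its length.

How it is judged (in metres and radians):
On the way, in this order (a step that is already met when the one before it is completed fails the run):
1. the cap is lifted clear off the objective's top (z of cap in the frame of objective above 0.107 m), for 0.1 s.
2. the cap rests rim down on the floor of the blue tray, let go, before the objective is on the stage (horizontal distance between cap and tray below 0.056 m and z of cap in the frame of tray between 0 and 0.011 m and angle between cap's own z axis and vertical below 0.12 rad and contact force between the fingers and cap below 0.1 N and linear speed of cap below 0.03 m/s), for 0.2 s.
3. the objective stands upright on the stage inside the yellow ring, let go (horizontal distance between objective and stage_mark below 0.02 m and z of objective in the frame of stage_mark between -0.004 and 0.005 m and angle between objective's own z axis and vertical below 0.08 rad and contact force between the fingers and objective below 0.1 N and linear speed of objective below 0.03 m/s), for 0.2 s.
At the end, for the whole second after the job is handed in: The cap lies rim down (within 0.12 rad) on the tray's floor, the objective stands upright (within 0.08 rad) on the stage top (within 5 mm), its foot inside the yellow ring (centre within 20 mm of the ring's centre); both released and at rest (horizontal distance between cap and tray below 0.056 m and z of cap in the frame of tray between 0 and 0.011 m and angle between cap's own z axis and vertical below 0.12 rad and horizontal distance between objective and stage_mark below 0.02 m and z of objective in the frame of stage_mark between -0.004 and 0.005 m and angle between objective's own z axis and vertical below 0.08 rad and linear speed of each of cap, objective below 0.02 m/s); the robot touches nothing.
It fails at once if the objective is tipped by more than 0.35 rad (angle between objective's own z axis and vertical above 0.35 rad).
It fails at once if the objective is dropped: not held by the fingers with its foot more than 12 mm above stage height (52 mm above the bench) (height (world z) of objective above 0.052 m and contact force between the fingers and objective below 0.05 N).
It fails at once if the cap is dropped: off the objective, not held by the fingers, its rim more than 30 mm above the bench (z of cap in the frame of objective above 0.095 m and height (world z) of cap above 0.03 m and contact force between the fingers and cap below 0.05 N).
It fails at once if the short silver objective, the mould insert or the wrench is moved by more than 20 mm (distance of any of short_objective, insert, wrench from where it was at the start of the episode above 0.02 m).
It also fails if it takes over 72 s, if anything falls off the work surface, if the arm or the gripper's body presses on something with over 40 N, if the wrist force passes 120 N, or if a joint passes its speed limit or range.

## Working session

There is one attempt and no reset: what is moved stays moved. The work goes in short steps, Python scripts to look and compute and a tool call to move; the robot and the scene stay as the last step left them, time stands still between calls to the robot, and variables do not carry over. Pictures are saved under pics/ and viewed, at most 10 in all, crops included, and the job is handed in when it is done.

Besides the shell and the picture viewer there is one more tool, called as name(argument=value, ...), one argument or row to a line, values as JSON. servo_tool: Moves the arm, as the interface text tells. Its arguments: {"type":"object","properties":{"deltas":{"type":"array"},"squeeze":{"type":"number"}},"required":["deltas"]}

```bash
mkdir -p pics; ls
python3 - <<'E'
from workcell import *
import cv2,numpy as np
s=get_state();print(s['clock'],s['tool_pos'],s['orientation'],s['gripper_width'])
for n in('scene','side','wrist'):
    im=read_camera(n);cv2.imwrite(f'pics/{n}0.png',im[:,:,::-1]);print(n,camera_info(n))
a=cv2.imread('pics/scene0.png');b=cv2.imread('pics/side0.png')
E
```

```text
pics
0.0 [ 0.28225567 -0.61241849  0.25140871] [-1.79874356e+02 -4.35941437e-03  2.47425081e+01] 0.08828865474150267
scene {'K': array([[410.29846946,   0.        , 275.57170925],
       [  0.        , 410.29846946, 201.31665697],
       [  0.        ,   0.        ,   1.        ]]), 'dist_coeffs': array([-0.11577684,  0.        ,  0.        ,  0.        ,  0.        ]), 'cam_to_world': array([[ 0.30367712, -0.56133939,  0.76985602,  1.12413754],
       [ 0.95271929,  0.18764289, -0.23898976, -0.18510815],
       [-0.01030364,  0.8060324 ,  0.59178172,  0.56876649],
       [ 0.        ,  0.        ,  0.        ,  1.        ]])}
side {'K': array([[525.87021194,   0.        , 278.85412031],
       [  0.        , 525.87021194, 205.90326559],
       [  0.        ,   0.        ,   1.        ]]), 'dist_coeffs': array([-0.06049438,  0.        ,  0.        ,  0.        ,  0.        ]), 'cam_to_world': array([[-0.95109698,  0.22686244, -0.20963772,  0.25359014],
       [-0.30835375, -0.6572396 ,  0.68771657,  0.87198292],
       [ 0.01823485,  0.71872772,  0.69505248,  0.94424969],
       [ 0.        ,  0.        ,  0.        ,  1.        ]])}
wrist {'K': array([[290.91262894,   0.        , 276.80568538],
       [  0.        , 290.91262894, 211.14933144],
       [  0.        ,   0.        ,   1.        ]]), 'dist_coeffs': array([-0.03031484,  0.        ,  0.        ,  0.        ,  0.        ]), 'mount': array([[ 1.16630154e-03,  9.49093868e-01,  3.14991220e-01,
         8.30429012e-02],
       [ 9.99999143e-01, -9.19643445e-04, -9.31684971e-04,
         6.01794812e-05],
       [-5.94576882e-04,  3.14992037e-01, -9.49094128e-01,
        -1.32971052e-01],
       [ 0.00000000e+00,  0.00000000e+00,  0.00000000e+00,
         1.00000000e+00]])}
```

View pics/scene0.png

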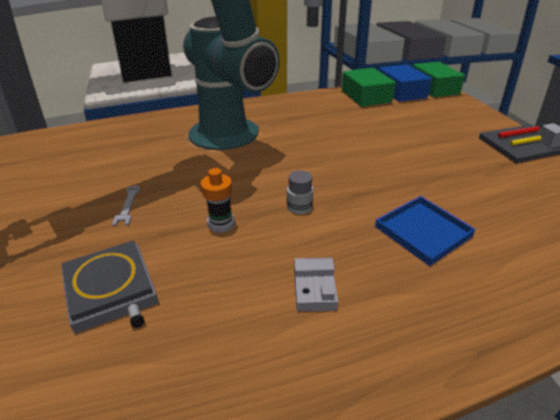

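View pics/side0.png

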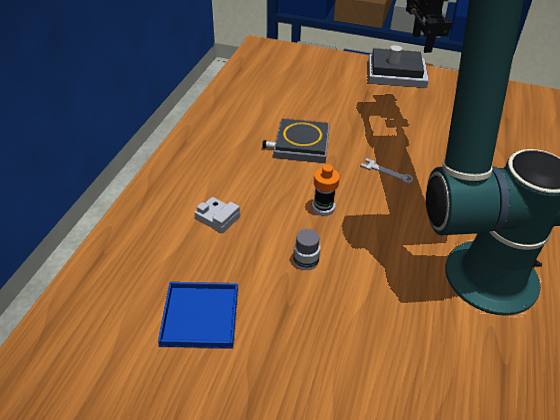

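Scene view: capped objective at (217,200), tray (424,229), ring (104,275), short objective (300,193), insert (316,285), wrench (126,205). Side view: cap (327,180), ring (302,134), tray (199,315), short objective (307,250), insert (217,213), wrench (387,170).

```bash
cat > h.py <<'E'
from workcell import *
import cv2,numpy as np
from scipy.spatial.transform import Rotation as R
def T_tool(s):
    T=np.eye(4);T[:3,:3]=R.from_euler('xyz',s['orientation'],degrees=True).as_matrix();T[:3,3]=s['tool_pos'];return T
def pose(n,s=None):
    i=camera_info(n)
    return i, (i['cam_to_world'] if n!='wrist' else T_tool(s or get_state())@i['mount'])
def rays(n,px,s=None):
    i,T=pose(n,s)
    u=cv2.undistortPoints(np.float64(px).reshape(-1,1,2),i['K'],i['dist_coeffs'])[:,0]
    d=np.c_[u[:,0],-u[:,1],-np.ones(len(u))]@T[:3,:3].T
    return T[:3,3],d/np.linalg.norm(d,axis=1)[:,None]
def plane(n,px,z,s=None):
    o,d=rays(n,px,s);return (o+d*((z-o[2])/d[:,2])[:,None])
def tri(rs):  # list of (o,d) -> point, residual
    A=[np.eye(3)-np.outer(d,d) for o,d in rs]
    p=np.linalg.solve(sum(A),sum(a@o for a,(o,d) in zip(A,rs)))
    return p,max(np.linalg.norm(a@(p-o)) for a,(o,d) in zip(A,rs))
def mask(im,lo,hi,box=None):
    m=cv2.inRange(cv2.cvtColor(im,cv2.COLOR_RGB2HSV),lo,hi)
    if box:
        k=np.zeros_like(m);x0,y0,x1,y1=box;k[y0:y1,x0:x1]=1;m=m*k
    return m
def big(m):
    return max(cv2.findContours(m,cv2.RETR_EXTERNAL,cv2.CHAIN_APPROX_NONE)[0],key=cv2.contourArea)
ORANGE=((5,180,90),(17,255,255));YEL=((19,110,80),(32,255,255));BLUE=((105,150,40),(125,255,255))
E
python3 - <<'E'
from h import *
np.set_printoptions(precision=4,suppress=True)
im={n:cv2.imread(f'pics/{n}0.png')[:,:,::-1].copy() for n in('scene','side')}
box={'scene':dict(c=(195,160,240,205),y=(65,245,145,305),b=(370,190,480,270)),'side':dict(c=(305,155,350,200),y=(275,115,330,150),b=(150,275,245,355))}
C={};
for k,rg in(('c',ORANGE),('y',YEL),('b',BLUE)):
    rs=[]
    for n in im:
        c=big(mask(im[n],*rg,box[n][k]));C[n,k]=c
        if k=='y': ctr=cv2.fitEllipse(c)[0]
        elif k=='c': m=cv2.moments(c);ctr=(m['m10']/m['m00'],m['m01']/m['m00'])
        else: continue
        print(k,n,np.round(ctr,1),cv2.boundingRect(c)); o,d=rays(n,[ctr]);rs.append((o,d[0]))
    if rs: print(k,tri(rs))
for n in im:
    p=plane(n,C[n,'y'][:,0],.04);q,r=cv2.minEnclosingCircle(np.float32(p[:,:2]*1000));print('ring',n,q,r)
    p=plane(n,C[n,'b'][:,0],.022);q=cv2.minAreaRect(np.float32(p[:,:2]*1000));print('tray',n,q)
# corners: order by world angle and triangulate
cs={}
for n in im:
    q=cv2.approxPolyDP(cv2.convexHull(C[n,'b']),6,True)[:,0];cs[n]=q
    print(n,q.tolist(),plane(n,q,.022)[:,:2].tolist())
print('short scene/side top z.082',plane('scene',[(300,179)],.082),plane('side',[(307,238)],.082))
print('insert',plane('scene',[(316,285)],.02),plane('side',[(217,213)],.02))
print('wrench',plane('scene',[(134,188),(121,220)],.0),plane('side',[(365,163),(409,179)],.0))
E
```

```text
c scene [215.6 184.3] (200, 167, 32, 34)
c side [326.2 178.1] (313, 164, 27, 28)
c (array([ 0.4271, -0.0942,  0.1032]), np.float64(0.002479496765574239))
y scene [103.4 275.3] (72, 253, 64, 46)
y side [302.2 133.8] (283, 122, 39, 24)
y (array([ 0.5545, -0.3315,  0.0405]), np.float64(0.0015449275404149612))
ring scene (548.8746337890625, -332.3788146972656) 57.64936065673828
tray scene ((598.3385009765625, 303.2113037109375), (154.2644500732422, 162.00379943847656), 17.494678497314453)
ring side (556.4507446289062, -331.2504577636719) 58.07891845703125
tray side ((590.07080078125, 319.0755615234375), (150.2188262939453, 160.36338806152344), 17.400659561157227)
scene [[377, 220], [420, 197], [473, 231], [428, 263]] [[0.545200967883765, 0.2199147745053914], [0.5023767945397037, 0.3565695425643336], [0.6434699909095989, 0.3951343726503984], [0.6917735029352508, 0.24906834435905736]]
side [[170, 282], [237, 285], [232, 347], [159, 345]] [[0.6833693381631951, 0.26557811359365935], [0.5415477958900727, 0.22555993022908405], [0.49555315039392345, 0.3718530155155869], [0.6341583136831931, 0.41462659577524585]]
short scene/side top z.082 [[0.4299 0.0864 0.082 ]] [[0.4228 0.096  0.082 ]]
insert [[0.6721 0.0284 0.02  ]] [[0.6701 0.0319 0.02  ]]
wrench [[ 0.2181 -0.2746  0.    ]
 [ 0.3415 -0.3079  0.    ]] [[ 0.361  -0.309   0.    ]
 [ 0.2319 -0.281   0.    ]]
```

View pics/wrist0.png

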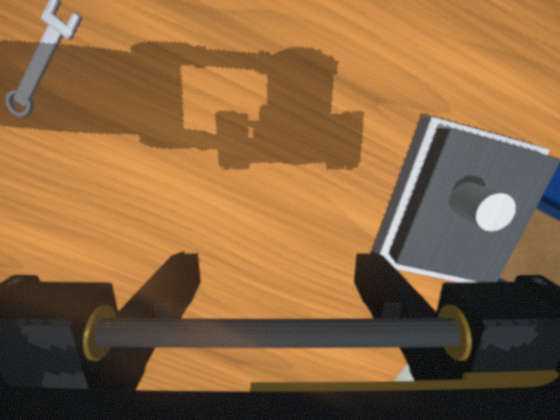

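Wrist view: open fingers at (180,290) and (380,290), wrench at (45,60), and a fixture with a post at (470,210). The fixture is behind my direction of travel. I'm moving toward the cap.

servo_tool(
  deltas=[0.4, -0.5, 0, 0, 0, 0, 1, 0.8, -0.95, 0, 0, 0, 0, 1, 0.8, -0.95, 0, 0, 0, 0, 1, 0.8, -0.95, 0, 0, 0, 0, 1, 0.8, -0.95, 0, 0, 0, 0, 1],
  squeeze=25,
)

```text
clock: 0.57
tool_pos: [0.312, -0.5027, 0.2523]
orientation: [-179.9, -0.0, 24.7]
contact_force: [0.2, 0.6, -0.0]
gripper_width: 0.0878
grip_force: 0.0
```

servo_tool(
  deltas=[0.8, -0.95, 0, 0, 0, 0, 1, 0.8, -0.95, 0, 0, 0, 0, 1, 0.8, -0.95, 0, 0, 0, 0, 1, 0.8, -0.95, 0, 0, 0, 0, 1, 0.8, -0.95, 0, 0, 0, 0, 1],
)

```text
clock: 0.98
tool_pos: [0.3447, -0.3828, 0.2525]
orientation: [-180.0, -0.0, 24.7]
contact_force: [-0.2, -0.2, -0.9]
gripper_width: 0.0878
grip_force: 0.0
```

servo_tool(
  deltas=[0.8, -0.95, 0, 0, 0, 0, 1, 0.8, -0.95, 0, 0, 0, 0, 1, 0.8, -0.95, 0, 0, 0, 0, 1, 0.8, -0.95, 0, 0, 0, 0, 1, 0.8, -0.95, 0, 0, 0, 0, 1],
)

```text
clock: 1.4
tool_pos: [0.3774, -0.2632, 0.2525]
orientation: [-180.0, -0.0, 24.7]
contact_force: [0.6, 0.8, -0.5]
gripper_width: 0.0881
grip_force: 0.0
```

servo_tool(
  deltas=[0.8, -0.95, 0, 0, 0, 0, 1, 0.8, -0.95, 0, 0, 0, 0, 1, 0.8, -0.95, 0, 0, 0, 0, 1, 0.8, -0.95, 0, 0, 0, 0, 1, 0.5, -0.5, 0, 0, 0, 0, 1],
)

```text
clock: 1.82
tool_pos: [0.4084, -0.1533, 0.2525]
orientation: [-179.9, -0.0, 24.8]
contact_force: [-0.8, 0.3, 0.7]
gripper_width: 0.088
grip_force: 0.0
```

```bash
cat >> h.py <<'E'
def snap(tag):
    s=get_state();im=read_camera('wrist');cv2.imwrite(f'pics/{tag}.png',im[:,:,::-1]);np.save(f'pics/{tag}.npy',np.r_[s['tool_pos'],s['orientation']]);return s,im
def load(tag):
    v=np.load(f'pics/{tag}.npy');return {'tool_pos':v[:3],'orientation':v[3:]},cv2.imread(f'pics/{tag}.png')[:,:,::-1].copy()
E
python3 -c "
from h import *
s,im=snap('w1');c=big(mask(im,*ORANGE));print(s['tool_pos'],cv2.boundingRect(c))"
```

```text
[ 0.40842101 -0.15332534  0.25246375] (195, 124, 68, 68)
```

servo_tool(
  deltas=[0.7, -0.8, 0, 0, 0, 0, 1, 0.7, -0.8, 0, 0, 0, 0, 1, 0.6, -0.6, 0, 0, 0, 0, 1, 0, 0, 0, 0, 0, 0, 1, 0, 0, 0, 0, 0, 0, 1],
)

```text
clock: 2.28
tool_pos: [0.4264, -0.0991, 0.2525]
orientation: [180.0, 0.0, 24.9]
contact_force: [0.1, -0.5, -0.7]
gripper_width: 0.0882
grip_force: 0.0
```

```bash
python3 -c "
from h import *
s,im=snap('w2');c=big(mask(im,*ORANGE));print(s['tool_pos'],s['orientation'],cv2.boundingRect(c))
print(sorted(np.round(cv2.minEnclosingCircle(c)[0])))"
```

```text
[ 0.42639158 -0.09906677  0.252536  ] [1.79991057e+02 2.83138821e-02 2.48622232e+01] (241, 165, 64, 65)
[np.float64(197.0), np.float64(273.0)]
```

View pics/w2.png

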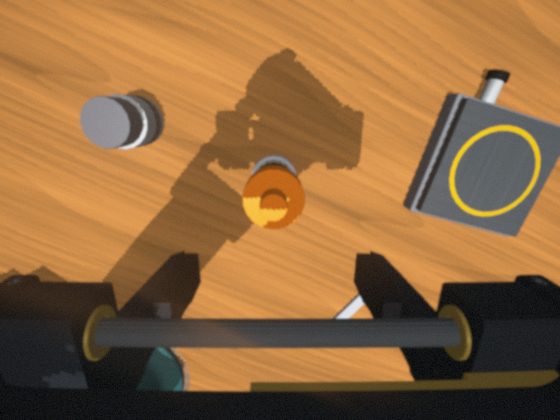

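Wrist view 2: cap at about (273,198), with a brightly lit sector at (255,212). Ring at (495,170), stage micrometer knob at (490,85), short objective at (120,122).

Run:
```python
from h import *
np.set_printoptions(precision=4,suppress=True)
rs=[];ry=[]
for t,bx,by in(('w1',(180,110,280,210),(300,80,560,330)),('w2',(230,155,315,240),(430,110,560,230))):
    s,im=load(t)
    c=big(mask(im,(4,170,90),(26,255,255),bx));e=cv2.fitEllipse(cv2.convexHull(c));print(t,np.round(e,1).tolist() if 0 else e)
    o,d=rays('wrist',[e[0]],s);rs.append((o,d[0]))
    q=plane('wrist',c[:,0],.11,s)[:,:2]*1000;print(' cap circle @.11',cv2.minEnclosingCircle(np.float32(q)))
    try:
        m=mask(im,*YEL,by);c=big(m);e=cv2.fitEllipse(c);o,d=rays('wrist',[e[0]],s);ry.append((o,d[0]))
        q=plane('wrist',c[:,0],.04,s)[:,:2]*1000;print(' ring @.04',cv2.minEnclosingCircle(np.float32(q)),cv2.boundingRect(c))
    except Exception as x: print(x)
print('crown',tri(rs)); print('ring',tri(ry) if len(ry)>1 else '')
s,im=load('w2');print('pix table/lit',cv2.cvtColor(im,cv2.COLOR_RGB2HSV)[[212,260,198],[255,250,272]].tolist())
```

```text
w1 ((226.99745178222656, 157.13662719726562), (66.73526000976562, 72.6163101196289), 133.63900756835938)
 cap circle @.11 ((429.72271728515625, -91.95988464355469), 33.94803237915039)
 ring @.04 ((555.3006591796875, -330.90679931640625), 57.2180290222168) (419, 86, 97, 100)
w2 ((273.0861511230469, 197.64114379882812), (64.58760070800781, 65.5571060180664), 49.90749740600586)
 cap circle @.11 ((429.00103759765625, -93.6407699584961), 33.433475494384766)
 ring @.04 ((554.5119018554688, -332.7213439941406), 57.099639892578125) (449, 125, 92, 92)
crown (array([ 0.4317, -0.0928,  0.118 ]), np.float64(0.0003581961770109473))
ring (array([ 0.5551, -0.3221,  0.0516]), np.float64(0.00014062099997761394))
pix table/lit [[21, 182, 247], [15, 164, 218], [14, 222, 194]]
```

servo_tool(
  deltas=[0.1, -0.1, 1, 0, 0, 0, 1, 0.1, -0.1, 1, 0, 0, 0, 1, 0, 0, 1, 0, 0, 0, 1, 0, 0, 1, 0, 0, 0, 1, 0, 0, 0.7, 0, 0, 0, 1],
)

```text
clock: 2.75
tool_pos: [0.4274, -0.095, 0.1568]
orientation: [-179.9, 0.1, 24.7]
contact_force: [-0.4, -0.2, 0.1]
gripper_width: 0.0884
grip_force: 0.0
```

servo_tool(
  deltas=[0, 0, 0.6, 0, 0, 0, 1, 0, 0, 0.5, 0, 0, 0, 1, 0, 0, 0.3, 0, 0, 0, 1, 0, 0, 0, 0, 0, 0, 1, 0, 0, 0, 0, 0, 0, 1],
)

```text
clock: 3.17
tool_pos: [0.4287, -0.0946, 0.1308]
orientation: [-180.0, 0.0, 24.7]
contact_force: [0.3, -0.6, -0.5]
gripper_width: 0.0883
grip_force: 0.0
```

Run:
```python
from h import *
s,im=snap('w3');print(s['tool_pos'])
b=cv2.cvtColor(read_camera('side'),cv2.COLOR_RGB2BGR)[110:260,240:420]
a=cv2.cvtColor(read_camera('scene'),cv2.COLOR_RGB2BGR)[120:270,140:320]
z=np.hstack([cv2.resize(q,(400,333)) for q in(a,b)]);cv2.imwrite('pics/f3.png',z)
```

```text
[ 0.4287213  -0.09459462  0.13078052]
```

View pics/f3.png

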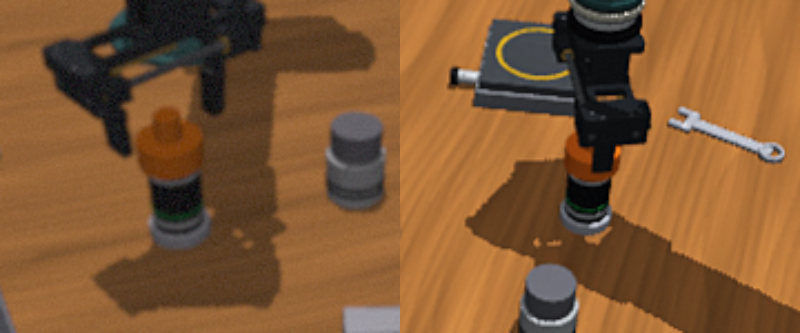

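In the crop the fingers straddle the cap's knob at (165,125) in the left half. Tips are above the crown, so I'm closing.

servo_tool(
  deltas=[0, 0, 0, 0, 0, 0, 0, 0, 0, 0, 0, 0, 0, 0, 0, 0, 0, 0, 0, 0, 0, 0, 0, 0, 0, 0, 0, 0, 0, 0, 0, 0, 0, 0, 0],
  squeeze=20,
)

```text
clock: 3.73
tool_pos: [0.4288, -0.0941, 0.1308]
orientation: [180.0, -0.0, 24.7]
contact_force: [-0.0, -0.9, -0.9]
gripper_width: 0.0569
grip_force: 0.0
```

servo_tool(
  deltas=[0, 0, 0, 0, 0, 0, 0, 0, 0, 0, 0, 0, 0, 0, 0, 0, 0, 0, 0, 0, 0, 0, 0, 0, 0, 0, 0, 0, 0, 0, 0, 0, 0, 0, 0],
)

```text
clock: 4.15
tool_pos: [0.4288, -0.0942, 0.1307]
orientation: [-180.0, 0.0, 24.7]
contact_force: [-0.3, 0.5, -0.5]
gripper_width: 0.0255
grip_force: 20.0
```

servo_tool(
  deltas=[0, 0, -0.3, 0, 0, 0, 0, 0, 0, -0.5, 0, 0, 0, 0, 0, 0, -0.6, 0, 0, 0, 0, 0, 0, -0.6, 0, 0, 0, 0, 0, 0, -0.5, 0, 0, 0, 0],
)

```text
clock: 4.57
tool_pos: [0.4293, -0.0943, 0.1825]
orientation: [179.9, -0.1, 24.7]
contact_force: [-0.1, -0.5, -1.1]
gripper_width: 0.0254
grip_force: 20.0
```

servo_tool(
  deltas=[0, 0, -0.5, 0, 0, 0, 0, 0, 0, -0.6, 0, 0, 0, 0, 0, 0, -0.6, 0, 0, 0, 0, 0, 0, -0.4, 0, 0, 0, 0, 0, 0, 0, 0, 0, 0, 0],
)

```text
clock: 4.98
tool_pos: [0.4301, -0.0946, 0.2252]
orientation: [179.8, -0.2, 24.7]
contact_force: [-0.1, 0.4, -0.4]
gripper_width: 0.0259
grip_force: 20.0
```

Run:
```python
from h import *
a=cv2.cvtColor(read_camera('side'),cv2.COLOR_RGB2BGR)[60:270,220:430]
s,im=snap('w4');print(s['tool_pos'],s['gripper_width'],s['grip_force'])
z=np.hstack([cv2.resize(a,(400,300)),cv2.resize(im[:,:,::-1],(400,300))]);cv2.imwrite('pics/f4.png',z)
# tray corners triangulated from fixed views
S=cv2.imread('pics/scene0.png')[:,:,::-1].copy()
A=[(377,220),(420,197)];B=[(237,285),(232,347)]
for p,q in zip(A,B):
    o,d=rays('scene',[p]);o2,d2=rays('side',[q]);print(tri([(o,d[0]),(o2,d2[0])]))
```

```text
[ 0.42953897 -0.09442342  0.22401775] 0.025414928248872665 19.999990230426192
(array([0.54222185, 0.2226964 , 0.01863764]), np.float64(0.0006020208371892895))
(array([0.49583932, 0.36563419, 0.01415093]), np.float64(0.002594509873086896))
```

View pics/f4.png

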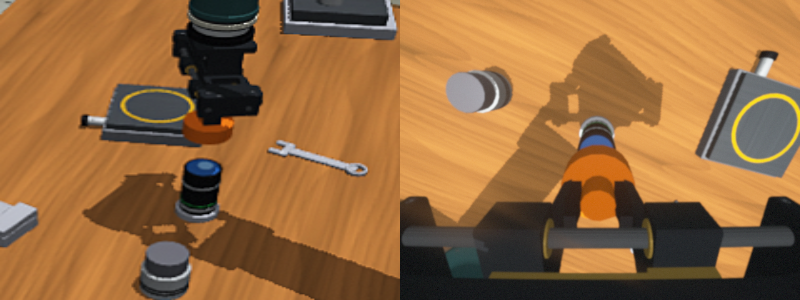

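The left crop shows the cap held at (210,125), clear of the uncovered objective at (200,185), with its blue lens visible. I'm carrying the cap to the tray at (0.591, 0.317).

servo_tool(
  deltas=[0.4, -0.4, 0, 0, 0, 0, 0, 0.8, -0.75, 0, 0, 0, 0, 0, 0.95, -0.9, 0, 0, 0, 0, 0, 0.95, -0.9, 0, 0, 0, 0, 0, 0.95, -0.9, 0, 0, 0, 0, 0],
)

```text
clock: 5.5
tool_pos: [0.4697, 0.0106, 0.2216]
orientation: [-180.0, 0.1, 24.7]
contact_force: [0.5, 0.1, -0.1]
gripper_width: 0.0254
grip_force: 20.0
```

servo_tool(
  deltas=[0.95, -0.9, 0, 0, 0, 0, 0, 0.95, -0.9, 0, 0, 0, 0, 0, 0.95, -0.9, 0, 0, 0, 0, 0, 0.95, -0.9, 0, 0, 0, 0, 0, 0.95, -0.9, 0, 0, 0, 0, 0],
)

```text
clock: 5.92
tool_pos: [0.5183, 0.1323, 0.2213]
orientation: [-180.0, 0.1, 24.8]
contact_force: [0.7, -0.2, -1.3]
gripper_width: 0.0252
grip_force: 20.0
```

servo_tool(
  deltas=[0.95, -0.9, 0, 0, 0, 0, 0, 0.95, -0.9, 0, 0, 0, 0, 0, 0.95, -0.9, 0, 0, 0, 0, 0, 0.95, -0.9, 0, 0, 0, 0, 0, 0.95, -0.9, 0, 0, 0, 0, 0],
)

```text
clock: 6.33
tool_pos: [0.567, 0.2537, 0.2211]
orientation: [-180.0, 0.1, 24.7]
contact_force: [-0.2, -0.4, 0.0]
gripper_width: 0.0256
grip_force: 20.0
```

servo_tool(
  deltas=[0.9, -0.9, 0, 0, 0, 0, 0, 0.6, -0.6, 0, 0, 0, 0, 0, 0.3, -0.3, 0, 0, 0, 0, 0, 0, 0, 0, 0, 0, 0, 0, 0, 0, 0, 0, 0, 0, 0],
)

```text
clock: 6.75
tool_pos: [0.5844, 0.2999, 0.2215]
orientation: [180.0, 0.1, 24.8]
contact_force: [0.0, -0.8, -0.3]
gripper_width: 0.0253
grip_force: 20.0
```

Run:
```python
from h import *
s,im=snap('w5');print(s['tool_pos'],s['orientation'],s['gripper_width'],s['grip_force'],s['clock'])
c=cv2.convexHull(big(mask(im,*BLUE)));print(cv2.boundingRect(c))
q=plane('wrist',c[:,0],.022,s)[:,:2]*1000
print(cv2.minAreaRect(np.float32(q)))
```

```text
[0.58435765 0.29992374 0.22152914] [1.79973488e+02 1.36942081e-01 2.47719603e+01] 0.02527966473571483 19.99993722885847 6.75
(210, 104, 134, 123)
((598.7655639648438, 312.98193359375), (137.32618713378906, 145.3308868408203), 18.23076820373535)
```

View pics/w5.png

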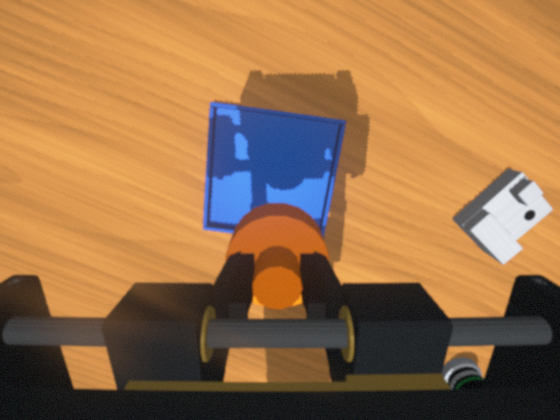

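Wrist view 5: tray corners at (210,102), (345,122), (327,235) and (205,230), with the held cap at (278,255) in front of it. Now going down.

servo_tool(
  deltas=[0.4, -0.3, 0.6, 0, 0, 0, 0, 0.35, -0.2, 1, 0, 0, 0, 0, 0, 0, 1, 0, 0, 0, 0, 0, 0, 1, 0, 0, 0, 0, 0, 0, 1, 0, 0, 0, 0],
)

```text
clock: 7.22
tool_pos: [0.5943, 0.3151, 0.1291]
orientation: [-180.0, 0.0, 24.7]
contact_force: [0.1, 0.2, -0.6]
gripper_width: 0.0255
grip_force: 20.0
```

servo_tool(
  deltas=[0, 0, 1, 0, 0, 0, 0, 0, 0, 0.8, 0, 0, 0, 0, 0, 0, 0.6, 0, 0, 0, 0, 0, 0, 0.4, 0, 0, 0, 0, 0, 0, 0.2, 0, 0, 0, 0],
)

```text
clock: 7.63
tool_pos: [0.5937, 0.315, 0.069]
orientation: [180.0, 0.1, 24.7]
contact_force: [-0.9, -0.2, -0.3]
gripper_width: 0.0254
grip_force: 20.0
```

servo_tool(
  deltas=[0, 0, 0.1, 0, 0, 0, 0, 0, 0, 0.1, 0, 0, 0, 0, 0, 0, 0.1, 0, 0, 0, 0, 0, 0, 0, 0, 0, 0, 0, 0, 0, 0, 0, 0, 0, 0],
)

```text
clock: 8.05
tool_pos: [0.5949, 0.316, 0.0655]
orientation: [-180.0, -0.1, 24.7]
contact_force: [0.2, 0.3, -0.4]
gripper_width: 0.0255
grip_force: 20.0
```

servo_tool(
  deltas=[0, 0, 0.15, 0, 0, 0, 0, 0, 0, 0.15, 0, 0, 0, 0, 0, 0, 0.1, 0, 0, 0, 0, 0, 0, 0, 0, 0, 0, 0, 0, 0, 0, 0, 0, 0, 0],
)

```text
clock: 8.47
tool_pos: [0.5941, 0.3156, 0.0563]
orientation: [-180.0, 0.0, 24.7]
contact_force: [1.1, -0.1, -1.0]
gripper_width: 0.0253
grip_force: 20.0
```

servo_tool(
  deltas=[0, 0, 0.1, 0, 0, 0, 0, 0, 0, 0.05, 0, 0, 0, 0, 0, 0, 0, 0, 0, 0, 0, 0, 0, 0, 0, 0, 0, 0, 0, 0, 0, 0, 0, 0, 0],
)

```text
clock: 8.88
tool_pos: [0.5944, 0.3157, 0.0537]
orientation: [180.0, -0.0, 24.7]
contact_force: [-0.3, 0.7, -1.5]
gripper_width: 0.0253
grip_force: 20.0
```

servo_tool(
  deltas=[0, 0, 0.05, 0, 0, 0, 0, 0, 0, 0, 0, 0, 0, 0, 0, 0, 0.05, 0, 0, 0, 0, 0, 0, 0, 0, 0, 0, 0, 0, 0, 0, 0, 0, 0, 0],
)

```text
clock: 9.3
tool_pos: [0.5946, 0.3158, 0.0527]
orientation: [-180.0, -0.0, 24.7]
contact_force: [-2.6, -0.7, 5.9]
gripper_width: 0.0252
grip_force: 20.0
```

There is a 6 N contact at the expected height, so the cap is on the floor. Releasing and retreating.

servo_tool(
  deltas=[0, 0, 0, 0, 0, 0, 1, 0, 0, 0, 0, 0, 0, 1, 0, 0, 0, 0, 0, 0, 1, 0, 0, 0, 0, 0, 0, 1, 0, 0, 0, 0, 0, 0, 1],
)

```text
clock: 9.72
tool_pos: [0.5943, 0.3157, 0.0514]
orientation: [180.0, 0.0, 24.7]
contact_force: [-1.0, 0.6, 0.5]
gripper_width: 0.0561
grip_force: 0.0
```

servo_tool(
  deltas=[0, 0, 0, 0, 0, 0, 1, 0, 0, 0, 0, 0, 0, 1, 0, 0, 0, 0, 0, 0, 1, 0, 0, -0.4, 0, 0, 0, 1, 0, 0, -0.6, 0, 0, 0, 1],
)

```text
clock: 10.13
tool_pos: [0.5932, 0.3152, 0.0708]
orientation: [180.0, 0.2, 24.7]
contact_force: [-0.5, -0.1, 0.2]
gripper_width: 0.0878
grip_force: 0.0
```

servo_tool(
  deltas=[0, 0, -1, 0, 0, 0, 1, 0, 0, -1, 0, 0, 0, 1, 0, 0, -1, 0, 0, 0, 1, 0, 0, -1, 0, 0, 0, 1, 0, 0, -1, 0, 0, 0, 1],
)

```text
clock: 10.55
tool_pos: [0.5947, 0.3159, 0.1744]
orientation: [-180.0, -0.1, 24.7]
contact_force: [0.5, 0.9, -0.2]
gripper_width: 0.0882
grip_force: 0.0
```

Run:
```python
from h import *
np.set_printoptions(precision=4,suppress=True)
a=read_camera('side');b=read_camera('scene');rs=[];lens=[]
for n,im,bx in(('side',a,(150,260,250,360)),('scene',b,(370,170,480,270))):
    c=big(mask(im,(4,170,80),(26,255,255),bx));m=cv2.moments(c);o,d=rays(n,[(m['m10']/m['m00'],m['m01']/m['m00'])]);rs.append((o,d[0]))
print('cap sil. centre',tri(rs))
A=cv2.resize(a[150:360,140:350,::-1],(400,300));B=cv2.resize(b[150:300,195:485,::-1],(400,300))
cv2.imwrite('pics/f6.png',np.hstack([A,B]))
# objective body top in both views: blue lens
rs=[]
for n,im,bx in(('side',a,(305,160,350,220)),('scene',b,(195,175,245,235))):
    m=mask(im,(95,80,50),(125,255,255),bx);ys,xs=np.nonzero(m);print(n,len(xs),xs.mean(),ys.mean());o,d=rays(n,[(xs.mean(),ys.mean())]);rs.append((o,d[0]))
print('lens',tri(rs))
```

```text
cap sil. centre (array([0.5866, 0.3159, 0.0205]), np.float64(0.002536612917255129))
side 173 325.59537572254334 176.8612716763006
scene 230 216.29565217391306 183.9913043478261
lens (array([ 0.4294, -0.0937,  0.106 ]), np.float64(0.001576835710689346))
```

View pics/f6.png

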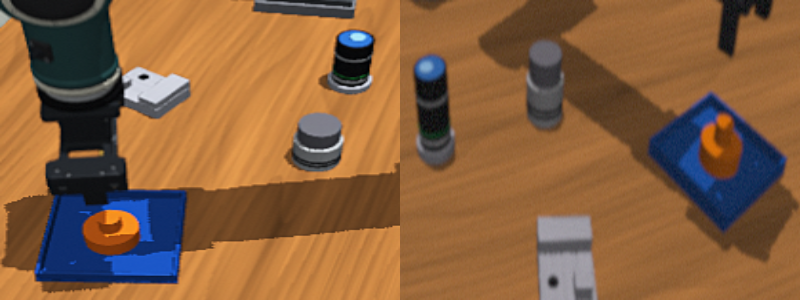

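The cap lies rim down in the middle of the tray, at (110,228) on the left and (720,150) on the right. The bare objective is at (352,60) and (432,110). The lens triangulates to (0.429, −0.094, 0.106), so I'm going back to it.

servo_tool(
  deltas=[-0.4, 0.4, -0.5, 0, 0, 0, 1, -0.9, 0.85, -0.5, 0, 0, 0, 1, -1, 0.95, -0.3, 0, 0, 0, 1, -1, 0.95, 0, 0, 0, 0, 1, -1, 0.95, 0, 0, 0, 0, 1],
)

```text
clock: 11.07
tool_pos: [0.5491, 0.2036, 0.1971]
orientation: [180.0, 0.1, 24.8]
contact_force: [0.3, 0.0, -0.7]
gripper_width: 0.0886
grip_force: 0.0
```

servo_tool(
  deltas=[-1, 0.95, 0, 0, 0, 0, 1, -1, 0.95, 0, 0, 0, 0, 1, -1, 0.95, 0, 0, 0, 0, 1, -1, 0.95, 0, 0, 0, 0, 1, -1, 0.95, 0, 0, 0, 0, 1],
)

```text
clock: 11.48
tool_pos: [0.4973, 0.0754, 0.1965]
orientation: [-180.0, 0.2, 24.7]
contact_force: [0.6, -0.3, 0.4]
gripper_width: 0.0882
grip_force: 0.0
```

servo_tool(
  deltas=[-1, 0.95, 0, 0, 0, 0, 1, -1, 0.95, 0, 0, 0, 0, 1, -1, 0.95, 0, 0, 0, 0, 1, -1, 0.95, 0, 0, 0, 0, 1, -0.9, 0.8, 0, 0, 0, 0, 1],
)

```text
clock: 11.9
tool_pos: [0.4467, -0.049, 0.1965]
orientation: [-179.9, 0.1, 24.7]
contact_force: [0.3, -0.3, 0.4]
gripper_width: 0.0877
grip_force: 0.0
```

servo_tool(
  deltas=[-0.6, 0.5, 0, 0, 0, 0, 1, -0.3, 0.2, 0, 0, 0, 0, 1, 0, 0, 0, 0, 0, 0, 1, 0, 0, 0, 0, 0, 0, 1],
)

```text
clock: 12.23
tool_pos: [0.438, -0.0676, 0.1972]
orientation: [-180.0, 0.0, 24.7]
contact_force: [-0.2, 0.6, 0.2]
gripper_width: 0.0877
grip_force: 0.0
```

Run:
```python
from h import *
np.set_printoptions(precision=4,suppress=True)
s,im=snap('w7');print(s['tool_pos'],s['orientation'])
m=mask(im,(95,80,50),(125,255,255),(180,120,380,300));c=big(m);(x,y),r=cv2.minEnclosingCircle(c);print(x,y,r,cv2.contourArea(c))
print('lens @.105',plane('wrist',[(x,y)],.105,s))
```

```text
[ 0.438  -0.0676  0.1972] [-179.9504    0.0274   24.674 ]
300.0 242.0 26.476503372192383 1937.0
lens @.105 [[ 0.4288 -0.0936  0.105 ]]
```

servo_tool(
  deltas=[-0.5, 0.5, 0.3, 0, 0, 0, 1, -0.46, 0.49, 0.3, 0, 0, 0, 1, 0, 0, 0.5, 0, 0, 0, 1, 0, 0, 0.5, 0, 0, 0, 1, 0, 0, 0.2, 0, 0, 0, 1],
)

```text
clock: 12.7
tool_pos: [0.4287, -0.0925, 0.1597]
orientation: [-179.9, 0.1, 24.8]
contact_force: [-0.4, -0.3, 0.2]
gripper_width: 0.088
grip_force: 0.0
```

Run:
```python
from h import *
np.set_printoptions(precision=4,suppress=True)
s,im=snap('w8');print(s['tool_pos'],s['orientation'])
m=mask(im,(95,80,50),(125,255,255),(180,120,380,340));c=big(m);(x,y),r=cv2.minEnclosingCircle(c);print(x,y,r)
print('lens @.105',plane('wrist',[(x,y)],.105,s))
```

```text
[ 0.4287 -0.0925  0.1597] [-179.8731    0.1043   24.7706]
277.80645751953125 239.5 31.293663024902344
lens @.105 [[ 0.4287 -0.0934  0.105 ]]
```

servo_tool(
  deltas=[0, 0, 0.7, 0, 0, 0, 1, 0, 0, 1, 0, 0, 0, 1, 0, 0, 1, 0, 0, 0, 1, 0, 0, 0.8, 0, 0, 0, 1, 0, 0, 0.5, 0, 0, 0, 1],
)

```text
clock: 13.17
tool_pos: [0.4286, -0.0927, 0.0799]
orientation: [-179.9, 0.1, 24.8]
contact_force: [-1.1, 0.9, 0.2]
gripper_width: 0.088
grip_force: 0.0
```

servo_tool(
  deltas=[0, 0, 0.3, 0, 0, 0, 1, 0, 0, 0, 0, 0, 0, 1, 0, 0, 0, 0, 0, 0, 0, 0, 0, 0, 0, 0, 0, 0, 0, 0, 0, 0, 0, 0, 0],
  squeeze=40,
)

```text
clock: 13.58
tool_pos: [0.4304, -0.0939, 0.0768]
orientation: [179.9, -0.1, 24.7]
contact_force: [-0.0, 0.1, -0.2]
gripper_width: 0.0704
grip_force: 0.0
```

servo_tool(
  deltas=[0, 0, 0, 0, 0, 0, 0, 0, 0, 0, 0, 0, 0, 0, 0, 0, 0, 0, 0, 0, 0, 0, 0, 0, 0, 0, 0, 0, 0, 0, 0, 0, 0, 0, 0],
)

```text
clock: 14.0
tool_pos: [0.4295, -0.0934, 0.0761]
orientation: [-180.0, -0.0, 24.7]
contact_force: [-0.7, 3.6, 5.4]
gripper_width: 0.0492
grip_force: 40.0
```

servo_tool(
  deltas=[0, 0, -0.2, 0, 0, 0, 0, 0, 0, -0.4, 0, 0, 0, 0, 0, 0, -0.6, 0, 0, 0, 0, 0, 0, -0.6, 0, 0, 0, 0, 0, 0, -0.6, 0, 0, 0, 0],
)

```text
clock: 14.42
tool_pos: [0.4283, -0.0936, 0.1235]
orientation: [-179.9, 0.1, 24.7]
contact_force: [-0.4, -0.1, -5.5]
gripper_width: 0.0491
grip_force: 40.0
```

servo_tool(
  deltas=[0, 0, -0.6, 0, 0, 0, 0, 0, 0, -0.5, 0, 0, 0, 0, 0, 0, -0.4, 0, 0, 0, 0, 0, 0, 0, 0, 0, 0, 0, 0, 0, 0, 0, 0, 0, 0],
)

```text
clock: 14.83
tool_pos: [0.4295, -0.0938, 0.1539]
orientation: [180.0, -0.0, 24.7]
contact_force: [0.4, -0.6, -7.1]
gripper_width: 0.0492
grip_force: 40.0
```

Run:
```python
from h import *
a=cv2.cvtColor(read_camera('side'),cv2.COLOR_RGB2BGR)[60:270,220:430]
b=cv2.cvtColor(read_camera('scene'),cv2.COLOR_RGB2BGR)[90:300,50:330]
cv2.imwrite('pics/f9.png',np.hstack([cv2.resize(a,(400,400)),cv2.resize(b,(400,400))]))
s=get_state();print(s['tool_pos'],s['contact_force'])
```

```text
[ 0.42872579 -0.09350739  0.15290884] [-0.58266811  1.03054067 -6.79871247]
```

View pics/f9.png

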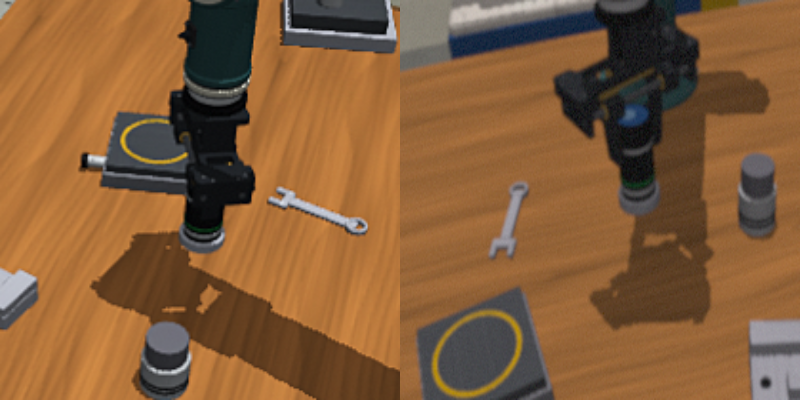

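The objective hangs upright in the fingers, foot at (203,243) on the left and (638,195) on the right, about 77 mm above the bench. I'm carrying it over the stage.

servo_tool(
  deltas=[0, 0.3, 0, 0, 0, 0, 0, 0, 0.6, 0, 0, 0, 0, 0, 0, 0.9, 0, 0, 0, 0, 0, 0.1, 1, 0, 0, 0, 0, 0, 0.1, 1, 0, 0, 0, 0, 0],
)

```text
clock: 15.35
tool_pos: [0.4653, -0.1626, 0.1532]
orientation: [180.0, 0.0, 24.8]
contact_force: [0.1, 0.0, -5.7]
gripper_width: 0.0491
grip_force: 40.0
```

servo_tool(
  deltas=[0.1, 1, 0, 0, 0, 0, 0, 0.1, 1, 0, 0, 0, 0, 0, 0.1, 1, 0, 0, 0, 0, 0, 0.1, 1, 0, 0, 0, 0, 0, 0, 1, 0, 0, 0, 0, 0],
)

```text
clock: 15.77
tool_pos: [0.5146, -0.2505, 0.1528]
orientation: [-180.0, 0.0, 24.7]
contact_force: [-0.6, 0.9, -5.3]
gripper_width: 0.0493
grip_force: 40.0
```

servo_tool(
  deltas=[0, 0.9, 0, 0, 0, 0, 0, 0, 0.8, 0, 0, 0, 0, 0, 0, 0.6, 0, 0, 0, 0, 0, 0, 0.4, 0, 0, 0, 0, 0, 0, 0.2, 0, 0, 0, 0, 0],
)

```text
clock: 16.18
tool_pos: [0.5385, -0.3026, 0.1531]
orientation: [-180.0, 0.0, 24.7]
contact_force: [0.4, 1.1, -6.2]
gripper_width: 0.0492
grip_force: 40.0
```

servo_tool(
  deltas=[0, 0, 0, 0, 0, 0, 0, 0, 0, 0, 0, 0, 0, 0, 0, 0, 0, 0, 0, 0, 0],
)

```text
clock: 16.43
tool_pos: [0.5378, -0.3004, 0.1534]
orientation: [-179.9, 0.0, 24.8]
contact_force: [0.1, 0.2, -6.2]
gripper_width: 0.0493
grip_force: 40.0
```

servo_tool(
  deltas=[0.1, 0.5, 0, 0, 0, 0, 0, 0, 0.6, 0, 0, 0, 0, 0, 0, 0.5, 0, 0, 0, 0, 0, 0, 0.2, 0, 0, 0, 0, 0, 0, 0, 0, 0, 0, 0, 0],
)

```text
clock: 16.85
tool_pos: [0.5559, -0.3346, 0.1539]
orientation: [179.9, -0.0, 24.7]
contact_force: [0.1, 0.4, -6.4]
gripper_width: 0.0493
grip_force: 40.0
```

servo_tool(
  deltas=[0, 0, 0.3, 0, 0, 0, 0, 0, 0, 0.4, 0, 0, 0, 0, 0, 0, 0.3, 0, 0, 0, 0, 0, 0, 0.1, 0, 0, 0, 0, 0, 0, 0, 0, 0, 0, 0],
)

```text
clock: 17.27
tool_pos: [0.554, -0.3321, 0.1298]
orientation: [-179.8, 0.1, 24.8]
contact_force: [0.6, 0.8, -6.0]
gripper_width: 0.0491
grip_force: 40.0
```

Run:
```python
from h import *
s=get_state();print(s['tool_pos'],s['contact_force'])
a=cv2.cvtColor(read_camera('side'),cv2.COLOR_RGB2BGR)[70:190,230:400]
b=cv2.cvtColor(read_camera('scene'),cv2.COLOR_RGB2BGR)[190:340,30:200]
cv2.imwrite('pics/f10.png',np.hstack([cv2.resize(q,(400,340)) for q in(a,b)]))
```

```text
[ 0.55399147 -0.33207185  0.12980978] [ 0.56828272  0.77751389 -6.0277064 ]
```

View pics/f10.png

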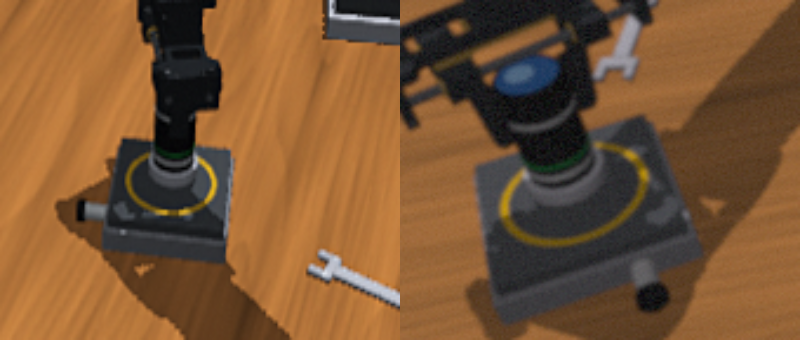

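The foot sits inside the yellow ring in both crops, at (172,178) and (570,195), a little above the top. I'm lowering it slowly until it touches.

servo_tool(
  deltas=[0, 0, 0.2, 0, 0, 0, 0, 0, 0, 0.2, 0, 0, 0, 0, 0, 0, 0.1, 0, 0, 0, 0, 0, 0, 0, 0, 0, 0, 0, 0, 0, 0, 0, 0, 0, 0],
)

```text
clock: 17.78
tool_pos: [0.5549, -0.3329, 0.1214]
orientation: [-180.0, 0.0, 24.7]
contact_force: [0.2, 0.4, -6.0]
gripper_width: 0.0492
grip_force: 40.0
```

servo_tool(
  deltas=[0, 0, 0.05, 0, 0, 0, 0, 0, 0, 0.05, 0, 0, 0, 0, 0, 0, 0, 0, 0, 0, 0, 0, 0, 0, 0, 0, 0, 0, 0, 0, 0, 0, 0, 0, 0],
)

```text
clock: 18.2
tool_pos: [0.5552, -0.3331, 0.1198]
orientation: [180.0, -0.0, 24.7]
contact_force: [-0.3, -0.7, -6.2]
gripper_width: 0.0494
grip_force: 40.0
```

servo_tool(
  deltas=[0, 0, 0.05, 0, 0, 0, 0, 0, 0, 0.05, 0, 0, 0, 0, 0, 0, 0.05, 0, 0, 0, 0, 0, 0, 0, 0, 0, 0, 0, 0, 0, 0, 0, 0, 0, 0],
)

```text
clock: 18.62
tool_pos: [0.555, -0.333, 0.1165]
orientation: [-180.0, 0.0, 24.7]
contact_force: [-0.5, -0.6, -6.8]
gripper_width: 0.0491
grip_force: 40.0
```

servo_tool(
  deltas=[0, 0, 0.05, 0, 0, 0, 0, 0, 0, 0, 0, 0, 0, 0, 0, 0, 0, 0, 0, 0, 0],
)

```text
clock: 18.87
tool_pos: [0.5552, -0.3331, 0.1162]
orientation: [180.0, -0.0, 24.7]
contact_force: [-0.6, 0.8, -2.2]
gripper_width: 0.0492
grip_force: 40.0
```

servo_tool(
  deltas=[0, 0, 0.05, 0, 0, 0, 0, 0, 0, 0, 0, 0, 0, 0, 0, 0, 0, 0, 0, 0, 0],
)

```text
clock: 19.12
tool_pos: [0.5553, -0.3331, 0.1161]
orientation: [180.0, -0.0, 24.7]
contact_force: [-4.8, 3.6, 6.8]
gripper_width: 0.0492
grip_force: 40.0
```

The foot is standing firmly on the stage: the load has reversed to +7 N at the expected height. Releasing.

servo_tool(
  deltas=[0, 0, 0, 0, 0, 0, 1, 0, 0, 0, 0, 0, 0, 1, 0, 0, 0, 0, 0, 0, 1, 0, 0, 0, 0, 0, 0, 1, 0, 0, 0, 0, 0, 0, 1],
)

```text
clock: 19.53
tool_pos: [0.5554, -0.3333, 0.1147]
orientation: [180.0, -0.0, 24.7]
contact_force: [-0.2, 0.0, 0.3]
gripper_width: 0.0803
grip_force: 0.0
```

servo_tool(
  deltas=[0, 0, 0, 0, 0, 0, 1, 0, 0, -0.3, 0, 0, 0, 1, 0, 0, -0.7, 0, 0, 0, 1, 0, 0, -1, 0, 0, 0, 1, 0, 0, -1, 0, 0, 0, 1],
)

```text
clock: 19.95
tool_pos: [0.555, -0.3329, 0.1759]
orientation: [-180.0, 0.0, 24.7]
contact_force: [0.5, -0.4, 0.9]
gripper_width: 0.0887
grip_force: 0.0
```

servo_tool(
  deltas=[0, 0, -1, 0, 0, 0, 1, 0, 0, -1, 0, 0, 0, 1, 0, 0, -0.7, 0, 0, 0, 1, 0, 0, 0, 0, 0, 0, 1, 0, 0, 0, 0, 0, 0, 1],
)

```text
clock: 20.37
tool_pos: [0.5558, -0.3335, 0.2304]
orientation: [179.8, -0.1, 24.7]
contact_force: [0.0, 1.0, -0.8]
gripper_width: 0.0879
grip_force: 0.0
```

Run:
```python
from h import *
np.set_printoptions(precision=4,suppress=True)
a=read_camera('side');b=read_camera('scene')
def two(rg,bxs):
    rs=[]
    for n,im,bx in(('side',a,bxs[0]),('scene',b,bxs[1])):
        m=mask(im,*rg,bx);c=big(m);M=cv2.moments(c);p=(M['m10']/M['m00'],M['m01']/M['m00']);print(n,np.round(p,1),M['m00']);o,d=rays(n,[p]);rs.append((o,d[0]))
    return tri(rs)
L=((95,80,50),(125,255,255))
print('cap',two(((4,170,80),(26,255,255)),((150,260,250,360),(370,170,480,270))))
s,im=snap('w11');m=mask(im,*L,(180,120,380,340));c=big(m);(x,y),r=cv2.minEnclosingCircle(c)
print('wrist lens @.145',(x,y,r),plane('wrist',[(x,y)],.145,s),s['tool_pos'])
try: print('lens',two(L,((275,70,330,140),(60,190,150,290))))
except Exception as e: print(e)
```

```text
side [199.5 309.5] 9797.0
scene [427.1 223.4] 609.5
cap (array([0.5921, 0.3131, 0.0249]), np.float64(0.0006950055691027894))
wrist lens @.145 (277.27215576171875, 225.9502716064453, 27.913820266723633) [[ 0.5539 -0.3335  0.145 ]] [ 0.5545 -0.3326  0.2276]
side [304.4 102.3] 94.5
scene [ 85.8 230.1] 327.5
lens (array([ 0.5541, -0.3329,  0.1466]), np.float64(0.0012833544161528563))
```

The objective stands at (0.554, −0.333) with its lens at z = 0.146, which means it is upright within about 2 mm of the ring's centre. The gripper is clear, so I'm handing in.

```bash
python3 -c "
from workcell import *
print(job_done())"
```

```text
the job is handed in; nothing more can be done
None
```

The cap lies rim down in the blue tray and the objective stands upright on the stage, about 2 mm from the yellow ring's centre; the job is handed in, but `job_done()` returned no verdict.

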